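# Tighten a pump cover's four nuts in cross order

### The job

Tighten the four hand nuts on the blue pump clockwise, about half a turn each, in cross order (after the first nut the one diagonally opposite, then the other two), so that the cover seats evenly. Go by feel: bring each nut firmly snug, with about ten newtons at the end of its bar, never hard enough to strain the cover. When all four are done, go back and nip up any nut that has slackened, above all the first, so that all four end snug; leave the tools and slates around the pump alone.

Things in the scene. Friction and masses are not known exactly. Their poses are not given: they have to be found in the camera images.
- seat (a point): Centre of a blue water pump, 176 x 176 mm, bolted down, at the nominal height of its four metal stops (70 mm above the bench). x points out of the big inlet spigot (tip at 112 mm, roughly away from the robot), y out of the brass outlet (96 mm), z up. Studs at (x, y) = (+-65, +-65) mm: nut a (+,+), b (+,-), c (-,-), d (-,+): a is opposite c, b opposite d.
- cover: Loose aluminium cover plate, 172 x 172 x 10 mm, 0.8 kg, origin at the centre of its underside. It starts about 3.2 mm above the stops on a springy rubber seal (at most 6 N per nut) and is home on all four stops, whose true height differs by up to 1.2 mm either way from pump to pump. With one corner down it tilts by up to 0.03 rad, and the nut tightened first slackens as the rest come down.
- bar_a (a point): Centre of the hand bar of nut a, on its stud's axis (far left nut at pump yaw 0, opposite c). Nut: flange 24 mm, hub 17 mm, black cross bar 84 x 10 x 20 mm (length, thickness, height) along this frame's x, orange mark at +x. Clockwise from above tightens.
- nut_a (a joint): Angle of nut a, rad, growing clockwise seen from above (tightening); starts from -0.3 to 0.3; at 0 its orange mark points along the pump's x. About half a turn makes it tight, but anything from 1.9 to 4.4 rad: go by feel. 
- bar_b (a point): Centre of the hand bar of nut b, on its stud's axis (far right nut at pump yaw 0, opposite d). Same nut as a. All bar centres start about 113 mm above the bench, 30 mm above the cover, and sink 3 to 5 mm. Clockwise from above tightens.
- nut_b (a joint): Angle of nut b, rad, growing clockwise seen from above (tightening); starts from -0.3 to 0.3; at 0 its orange mark points along the pump's x. Feel of every nut: it runs with 0.05 Nm, rising to about 0.15 Nm as the seal is squeezed (2 to 5 N of push on the bar 32 mm from the axis), then goes tight, rising by about 0.5 Nm per rad. 
- bar_c (a point): Centre of the hand bar of nut c, on its stud's axis (near right nut at pump yaw 0, opposite a). Same nut as a. Below every bar 20 mm are free to the cover, 16 mm to the flange. Clockwise from above tightens.
- nut_c (a joint): Angle of nut c, rad, growing clockwise seen from above (tightening); starts from -0.3 to 0.3; at 0 its orange mark points along the pump's x. Right tightness of every nut: 0.26 to 0.38 Nm while it still turns, that is 8 to 12 N of push on the bar 32 mm from the axis; beyond about 0.5 Nm (16 N) the cover is overloaded. 
- bar_d (a point): Centre of the hand bar of nut d, on its stud's axis (near left nut at pump yaw 0, opposite b). Same nut as a. Each nut sinks 8 mm a turn, taking the cover's corner along, and stays where it is left. Clockwise from above tightens.
- nut_d (a joint): Angle of nut d, rad, growing clockwise seen from above (tightening); starts from -0.3 to 0.3; at 0 its orange mark points along the pump's x. A nut that has slackened turns easily again until it goes tight. 
- gable_blank: Dark slate blank with an arched edge, 120 x 111 x 8 mm, lying loose on the bench beside the pump, to be left alone.
- chisel: Grey steel slate chisel, 36 x 298 x 21 mm, lying loose on the bench beside the pump, to be left alone.
- carpenter_pencil: Red carpenter's pencil, 178 mm, lying loose on the bench beside the pump, to be left alone.

How it is judged (in metres and radians):
On the way:
1. one diagonally opposite pair of nuts has been drawn down (both past 1.5 rad) ((value of joint each of nut_a, nut_c above 1.5 rad or value of joint each of nut_b, nut_d above 1.5 rad)), for 0.1 s.
At the end, for the whole second after the job is handed in: All four nuts are snug (each turned past 1.5 rad and pressing on the cover with more than 10 N, never more than 80 N), and the cover lies still and level on its stops, within 0.012 rad (contact force between each of nut_a, nut_b, nut_c, nut_d and cover above 10 N and value of joint each of nut_a, nut_b, nut_c, nut_d above 1.5 rad and angle between cover's own z axis and vertical below 0.012 rad and linear speed of cover below 0.02 m/s); the robot touches nothing.
It fails at once if two neighbouring nuts drawn down (past 1 rad) while neither of the other two is: not in cross order ((value of joint each of nut_a, nut_b above 1 rad and value of joint each of nut_c, nut_d below 1 rad) or (value of joint each of nut_b, nut_c above 1 rad and value of joint each of nut_a, nut_d below 1 rad) or (value of joint each of nut_c, nut_d above 1 rad and value of joint each of nut_a, nut_b below 1 rad) or (value of joint each of nut_d, nut_a above 1 rad and value of joint each of nut_b, nut_c below 1 rad)).
It fails at once if a nut overtightened: it presses on the cover with more than 80 N (contact force between any of nut_a, nut_b, nut_c, nut_d and cover above 80 N).
It fails at once if a bystander shoved more than 30 mm (distance of any of gable_blank, chisel, carpenter_pencil from where it was at the start of the episode above 0.03 m).
It also fails if it takes over 72 s, if anything falls off the work surface, if the arm or the gripper's body presses on something with over 40 N, if the wrist force passes 120 N, or if a joint passes its speed limit or range.

### The arm

A 7-joint arm with a two-finger parallel gripper is mounted at the origin on a cart in front of the work surface, level with it; the furniture and walls round the work are solid. World frame = base frame: x ahead of the robot, y to its left, z up, the work surface at z = 0. Lengths are in mm, angles in rad, forces in N, time in s.
With the tool pointing down it reaches from about 425 to 825 mm from the base axis. Payload 3.6 kg.
Tool frame: the origin (TCP) lies on the centre line of the jaws, within the pads' length; the fingertips stand 14 mm ahead of it and the grasp point (between the pads) lies 5 mm behind it; z points along the fingers, y is the line along which they close (so a half turn about z gives the same grasp; the last joint's range is limited). The gripper opens to 85 mm and grips with 20 to 120 N. Pads are 22 mm wide; open, the fingers measure 114 mm over their backs; the gripper's body (76 mm by 85 mm) begins 54 mm behind the grasp point. The pads swing forward as they close: fully open they stand 13 mm farther back than shut.
Start: joints at [1.25, 0.615, -0.013, 1.423, 0.008, 1.103, -0.04], TCP at [188.868, -621.927, 245.297] pointing down, gripper open.
Joint ranges: [-3.12, 3.12], [-0.3, 2.06], [-1.34, 1.32], [0.26, 2.42], [-1.36, 4.5], [0.01, 1.98], [-2.84, 2.84]. Speed limits (rad/s): [2.79, 2.79, 3.14, 3.14, 3.14, 3.14, 3.14].

### API

Orientations are given as a 3x3 rotation matrix whose columns are the frame's x, y, z axes.
In Python, from cell import robot, vision gives the robot as it stands. The module is installed in compiled form; this text tells all that it offers.
- The arm moves only by the tool apply_moves, never from a script. Its argument "steps" is one flat list of numbers, 5 for each row, row after row: the shift along the tool's x, y, z in cm, then the turn about the tool's z in units of 6 degrees (1.0 is 6 degrees), then the finger opening in cm, from 0 to 8.54. A call has 1 to 8 rows; each row is the pose to reach, as a shift and turn from the pose commanded when the call began, along the tool's axes at that moment; what a row does not reach only later rows make up. A row lasts 1/10 s, in which the tool goes at most 50 mm and 8.59 degrees, less where a joint would pass 70% of its speed; a pose out of reach is approached as far as the arm can. A call with a gripper value outside its range is refused whole. The fingers move at their own pace and stop on an object; "grip_force" is the grip in N (left out, the last holds). Time passes only in rows, so rows that repeat a pose let the fingers close. It gives the time, the measured TCP pose, the force, the opening and the grip force at its end, in the units of the state.
- robot.get_obs(): the state, without advancing time (a new reading comes with each control period).
- vision.camera(name): name is "side" or "top"; returns the picture (480x640x3 uint8, red, green, blue); there is no depth.
- vision.camera_model(name): a dict with "mtx" (3x3 intrinsics, pixels), "dist" ([k1, k2, p1, p2, k3] as OpenCV has them; the pictures are not rectified), "R" (3x3) and "t" (3): a world point X has camera coordinates R X + t. Camera axes: x right, y down, z forward; pixel columns grow to the right and rows downward; lengths in mm; the calibration is good to about 2 mm. A picture is of the moment at which its call begins. camera_model takes no time and is no camera call.
- robot.sign_off(): hands the job in; it is judged then, once.
Trained networks look in the newest picture that a camera, given by its name, has taken for a name from the list of things; names that differ only in an ending like _2 or _b are one class to them, and where a whole thing is asked for, a point or a joint stands for the part that bears it (a point fixed in the world has none). Each returns a list of dicts, best first, with "confidence" (0 to 1); they miss things now and then, are a little off and sometimes report something else, mostly with a low value. They report only what shows in the picture. A call takes as long as a camera call.
- vision.spot_in(camera, query): "location" ([row, column] in pixels, amid what is visible of it).
- vision.outline_of(camera, query): "region" (480x640 bool, what is visible of it) and "location" ([row, column] in pixels, amid what is visible of it).
The state is a dict: "time": time; "joint_pos": joint angles; "joint_vel": joint speeds; "tau": joint torques, N m; "ee_pos": TCP position; "tcp_rot": TCP orientation; "wrist_force": force on the tool from outside, world axes, zero at the start; "wrist_torque": the same for the moment, N m; "grip_width": finger opening in mm; "grasp_force": force on a finger pad.
Only numpy, scipy, OpenCV 4.12 (cv2) and the standard library are available. Lean on these libraries where they do the work, as an engineer would, in place of code of your own. Each camera call takes 0.05 s, during which the arm holds its last target. There are 200 camera calls.

## Working session

There is one attempt and no reset: what is moved stays moved. The work goes in short steps, Python scripts to look and compute and a tool call to move; the robot and the scene stay as the last step left them, time stands still between calls to the robot, and variables do not carry over. Pictures are saved under pics/ and viewed, at most 10 in all, crops included, and the job is handed in when it is done.

Besides the shell and the picture viewer there is one more tool, called after "Call:" by a JSON object that holds its "name" and its "arguments". apply_moves: Moves the arm, as the interface text tells. Its arguments: {"type":"object","properties":{"steps":{"type":"array","items":{"type":"number"}},"grip_force":{"type":"number"}},"required":["steps"]}

```bash
mkdir -p pics; python3 - <<'E'
from cell import robot, vision
import cv2, numpy as np
o=robot.get_obs(); print({k:np.round(v,3).tolist() for k,v in o.items()})
for n in("top","side"):
    im=vision.camera(n); cv2.imwrite(f"pics/{n}0.png",im[:,:,::-1])
    m=vision.camera_model(n); print(n,np.round(m["mtx"],1).tolist(),np.round(m["R"],3).tolist(),np.round(m["t"],1).tolist(),m["dist"])
    for q in("seat","cover","bar_a","nut_a"):
        print(q,[(np.round(d["location"]).tolist(),round(d["confidence"],2)) for d in vision.spot_in(n,q)])
E
```

```text
{'time': 0.0, 'joint_pos': [1.249, 0.616, -0.013, 1.425, 0.008, 1.103, -0.04], 'joint_vel': [-0.0, 0.001, 0.001, -0.001, 0.002, -0.002, -0.001], 'tau': [-0.001, -46.921, 0.259, -17.103, 0.01, 0.01, -0.0], 'ee_pos': [188.649, -621.258, 244.119], 'tcp_rot': [[0.957, 0.291, -0.001], [0.291, -0.957, 0.002], [-0.0, -0.003, -1.0]], 'wrist_force': [0.082, 0.079, 0.465], 'wrist_torque': [0.004, 0.019, 0.003], 'grasp_force': 0.0, 'grip_width': 85.653}
top [[490.5, 0.0, 318.8], [0.0, 490.5, 237.9], [0.0, 0.0, 1.0]] [[-0.021, -1.0, -0.002], [-0.986, 0.021, -0.164], [0.164, -0.002, -0.986]] [12.3, 552.8, 1511.2] [-0.08577136  0.          0.          0.          0.        ]
seat []
cover [([222.0, 317.0], 0.74)]
bar_a [([207.0, 297.0], 0.65), ([239.0, 345.0], 0.56), ([196.0, 334.0], 0.55)]
nut_a [([206.0, 292.0], 0.61), ([199.0, 335.0], 0.54), ([238.0, 345.0], 0.51), ([224.0, 321.0], 0.23)]
side [[547.2, 0.0, 319.7], [0.0, 547.2, 239.6], [0.0, 0.0, 1.0]] [[-0.978, -0.206, -0.009], [-0.084, 0.435, -0.897], [0.189, -0.877, -0.443]] [527.8, 123.8, 1608.9] [-0.01591804  0.          0.          0.          0.        ]
seat [([256.0, 302.0], 0.69)]
cover [([245.0, 304.0], 0.81)]
bar_a [([243.0, 279.0], 0.77), ([224.0, 320.0], 0.58), ([241.0, 322.0], 0.56), ([220.0, 286.0], 0.5)]
nut_a [([244.0, 280.0], 0.72), ([226.0, 325.0], 0.7), ([240.0, 324.0], 0.6), ([221.0, 283.0], 0.58)]
```

```bash
python3 - <<'E'
import cv2
a=cv2.imread("pics/top0.png")[150:300,220:420]
b=cv2.imread("pics/side0.png")[170:320,200:400]
cv2.imwrite("pics/c1.png",cv2.resize(a,None,fx=4,fy=4,interpolation=2))
cv2.imwrite("pics/c2.png",cv2.resize(b,None,fx=4,fy=4,interpolation=2))
E
```

```text
(no output)
```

View pics/c1.png

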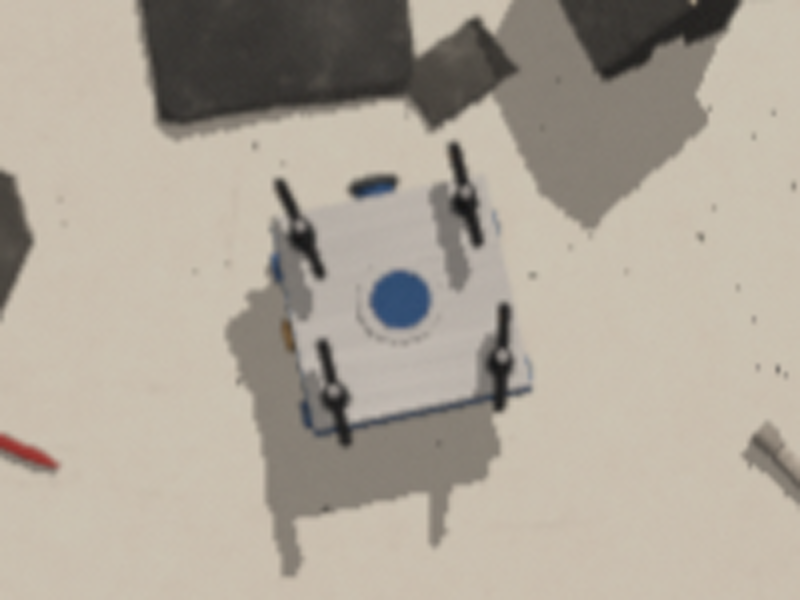

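View pics/c2.png

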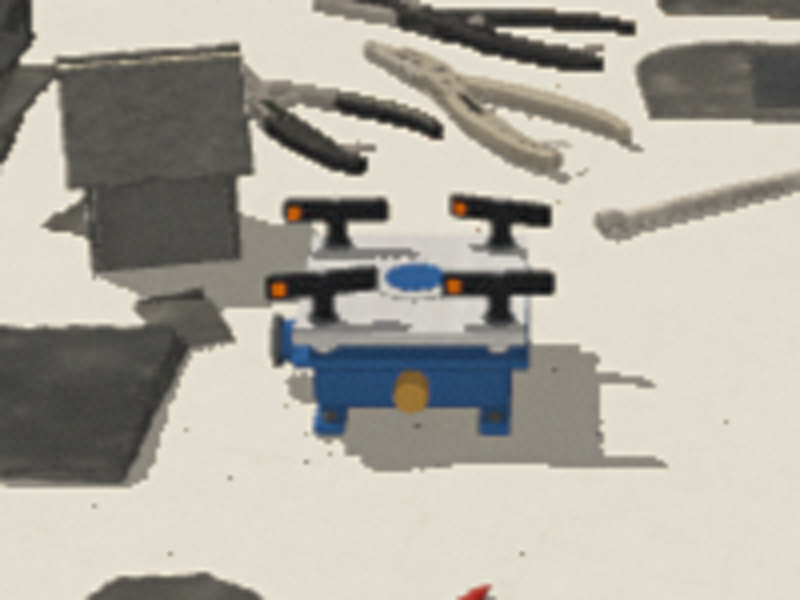

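View pics/top0.png

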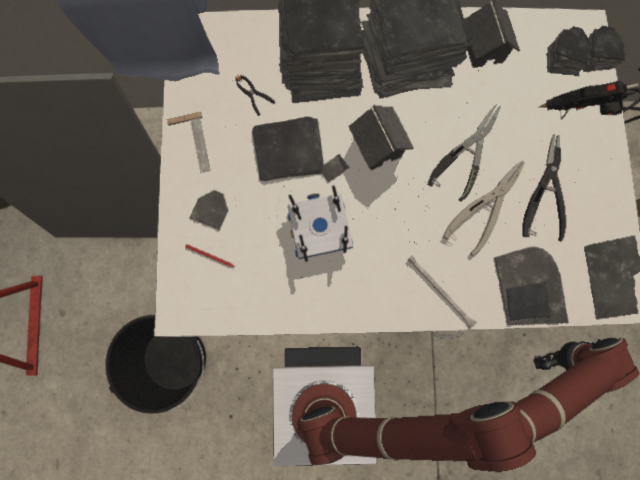

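The top crop shows the pump yawed about +0.2 rad, with bar hubs near pixels (295,208) a, (336,199) b, (345,240) c and (303,249) d. The side crop shows every orange mark on the inlet side, so all four nuts start near 0. Next I'll fit the pump pose.

```bash
cat > h.py <<'E'
import numpy as np, cv2
from cell import robot, vision
def proj(n,P):
    m=vision.camera_model(n); r,_=cv2.Rodrigues(np.array(m["R"]))
    return cv2.projectPoints(np.array(P,float).reshape(-1,3),r,np.array(m["t"],float),np.array(m["mtx"]),np.array(m["dist"]))[0].reshape(-1,2)
def back(n,uv,z):
    m=vision.camera_model(n); R=np.array(m["R"]);t=np.array(m["t"],float)
    p=cv2.undistortPoints(np.array(uv,float).reshape(-1,1,2),np.array(m["mtx"]),np.array(m["dist"])).reshape(-1,2)
    d=np.c_[p,np.ones(len(p))]@R; c=-R.T@t
    return (c+d*((z-c[2])/d[:,2])[:,None])[:,:2]
def bars(n):
    out=[]
    for d in vision.outline_of(n,"bar_a"):
        ys,xs=np.nonzero(d["region"])
        if len(xs)<20: continue
        W=back(n,np.c_[xs,ys],113); c=W.mean(0); e=np.linalg.svd(W-c,full_matrices=False)[2][0]
        s=(W-c)@e; mid=c+e*(s.max()+s.min())/2
        out.append((np.round(c),np.round(mid),round(float(np.arctan2(e[1],e[0])),2),round(float(np.ptp(s))),len(xs),round(d["confidence"],2)))
    return out
E
python3 - <<'E'
from h import *
from scipy.optimize import least_squares
for n in("top","side"):
    vision.camera(n)
    for b in bars(n): print(n,b)
px=np.array([[295.5,208.2],[335.7,199.2],[345.2,240.5],[303.5,249]])
W=back("top",px,123); print(W)
S=np.array([[65,65],[65,-65],[-65,-65],[-65,65]])
def f(p):
    c,s=np.cos(p[2]),np.sin(p[2]); return (p[:2]+S@np.array([[c,s],[-s,c]])-W).ravel()
r=least_squares(f,[600,0,.2]); print(r.x,f(r.x).round(1)); print((W.ravel()+f(r.x)).reshape(4,2).round(1))
q=(W.ravel()+f(r.x)).reshape(4,2); print(proj("side",np.c_[q,np.full(4,113)]))
E
```

```text
top (array([533., -77.]), array([537., -77.]), 3.04, 80, 121, 0.61)
top (array([644.,  75.]), array([643.,  74.]), -2.77, 82, 123, 0.57)
side (array([537., -65.]), array([536., -63.]), 2.24, 109, 195, 0.74)
side (array([660., -41.]), array([661., -34.]), 1.5, 95, 161, 0.57)
side (array([514.,  62.]), array([510.,  67.]), 2.2, 100, 244, 0.45)
[[633.33739317  69.51506042]
 [658.84563086 -53.69830723]
 [530.42853941 -78.83927733]
 [507.28696268  47.15572845]]
[ 5.82474632e+02 -3.96669897e+00  1.88627388e-01] [ 0.8  2.6 -0.3 -1.9  0.4 -1.2 -0.8  0.5]
[[634.1  72.1]
 [658.5 -55.6]
 [530.8 -80. ]
 [506.4  47.7]]
[[282.90984144 239.81496798]
 [286.17053015 221.61047096]
 [327.24377408 221.60807363]
 [326.9457564  239.84443356]]
```

```bash
python3 - <<'E'
from h import *
from scipy.optimize import least_squares
f4=lambda L,o:(np.array(L)-1.5)/4+np.array(o)
ends=np.array([[278,183,322,275],[453,147,480,243],[505,306,499,408],[323,343,346,442]],float)
T=f4((ends[:,:2]+ends[:,2:])/2,(220,150))
Sd=f4([[322,285],[334,211],[501,211],[499,284]],(200,170))
S=np.array([[65,65],[65,-65],[-65,-65],[-65,65]])
def q(p):
    c,s=np.cos(p[2]),np.sin(p[2]); return p[:2]+S@np.array([[c,s],[-s,c]])
def f(p,w=(1,1)): return np.r_[w[0]*(proj("top",np.c_[q(p),np.full(4,118)])-T).ravel(),w[1]*(proj("side",np.c_[q(p),np.full(4,114)])-Sd).ravel()]
for w in((1,1),(1,0),(0,1)):
    r=least_squares(lambda p:f(p,w),[585,-4,.19]); print(w,r.x.round(2),f(r.x).round(1)); print(q(r.x).round(1).tolist())
for e in ends:
    u=back("top",f4(e.reshape(2,2),(220,150)),118); d=u[0]-u[1]; print(np.arctan2(d[1],d[0]).round(3),np.hypot(*d).round())
E
```

```text
(1, 1) [ 5.8873e+02 -1.8800e+00  1.9000e-01] [-0.6 -0.5 -0.7 -0.7 -0.4 -0.3 -0.6 -0.3  0.6 -1.2  0.9 -0.9  0.3 -0.9
  0.4 -1. ]
[[640.3, 74.2], [664.8, -53.5], [537.1, -78.0], [512.6, 49.7]]
(1, 0) [ 5.8736e+02 -3.5800e+00  1.9000e-01] [-0.  -0.1 -0.1 -0.2  0.2  0.2 -0.1  0.1  1.1 -1.5  1.5 -1.1  0.9 -1.1
  0.9 -1.1]
[[639.2, 72.4], [663.3, -55.4], [535.6, -79.5], [511.4, 48.2]]
(0, 1) [5.8863e+02 5.5100e+00 1.9000e-01] [-3.1 -0.3 -3.3 -0.7 -2.7 -0.3 -2.9 -0.1  0.  -0.1  0.2  0.1 -0.3 -0.
  0.   0.1]
[[639.8, 81.9], [665.0, -45.7], [537.4, -70.8], [512.3, 56.7]]
0.422 80.0
0.24 78.0
-0.088 78.0
0.21 77.0
```

Call:
{"name": "apply_moves", "arguments": {"steps": [2.6,-2.2,0,-1.4,4,5.2,-4.4,0,-2.8,4,7.8,-6.6,0,-4.2,4,10.4,-8.8,0,-5.6,4,13,-11,0,-7,4,15.6,-13.2,0,-8.4,4,18.2,-15.4,0,-9.8,4,20.8,-17.6,0,-11.2,4], "grip_force": 80}}

```text
time: 1.5
ee_pos: [337.4, -392.0, 245.7]
tcp_rot: [[0.097, 0.995, 0.0], [0.995, -0.097, -0.001], [-0.001, 0.0, -1.0]]
wrist_force: [0.5, -0.3, -0.6]
grip_width: 40.0
grasp_force: 0.0
```

```bash
cat >> h.py <<'E'
def st():
    o=robot.get_obs(); R=np.array(o["tcp_rot"]); y=np.arctan2(R[1,0],R[0,0])
    print("t",round(o["time"],2),"tcp",np.round(o["ee_pos"],1),"yaw",round(y,3),"q",np.round(o["joint_pos"],2),"F",np.round(o["wrist_force"],1),"T",np.round(o["wrist_torque"],3),"w",round(float(o["grip_width"]),1),"g",round(float(o["grasp_force"]),1)); return o,R,y
def go(x,y,z,yaw):
    o,R,yw=st(); d=R.T@(np.array([x,y,z])-o["ee_pos"])/10
    t=(yaw-yw+np.pi)%(2*np.pi)-np.pi
    print("tool cm",d.round(2),"turn units",round(-np.degrees(t)/6,2))
E
python3 -c "
from h import *
go(640,73.5,180,3.56)"
```

```text
t 1.5 tcp [ 337.4 -392.   245.7] yaw 1.473 q [ 1.07  0.43 -0.36  1.8   0.18  0.95  0.53] F [ 0.5 -0.3 -0.6] T [-0.036  0.003 -0.049] w 40.0 g 0.0
tool cm [49.28 25.59  6.55] turn units -19.93
```

Call:
{"name": "apply_moves", "arguments": {"steps": [3.1,1.6,0,-1.25,4,6.2,3.2,0,-2.5,4,9.3,4.8,0,-3.75,4,12.4,6.4,0,-5,4,15.5,8,0,-6.25,4,18.6,9.6,0,-7.5,4,21.7,11.2,0,-8.75,4,24.8,12.8,0,-10,4]}}

```text
time: 2.3
ee_pos: [490.3, -158.6, 245.6]
tcp_rot: [[-0.813, 0.583, 0.001], [0.583, 0.813, -0.001], [-0.001, -0.0, -1.0]]
wrist_force: [0.7, -0.5, -0.5]
grip_width: 40.0
grasp_force: 0.0
```

```bash
python3 -c "
from h import *
go(640,73.5,180,3.56)"
```

```text
t 2.3 tcp [ 490.3 -158.6  245.6] yaw 2.52 q [ 0.72  0.48 -0.67  1.8   0.35  0.99  0.86] F [ 0.7 -0.5 -0.5] T [ 0.012  0.005 -0.037] w 40.0 g 0.0
tool cm [ 1.36 27.59  6.56] turn units -9.93
```

Call:
{"name": "apply_moves", "arguments": {"steps": [0.2,3.9,0,-1.3,4,0.4,7.9,0,-2.6,4,0.6,11.8,0,-3.9,4,0.8,15.7,1,-5.2,4,1,19.7,2,-6.5,4,1.2,23.6,4,-7.8,4,1.36,27.6,5,-9.1,4,1.36,27.6,6.5,-9.9,4]}}

```text
time: 3.1
ee_pos: [642.0, 79.5, 180.5]
tcp_rot: [[-0.913, -0.409, 0.003], [-0.409, 0.913, 0.007], [-0.006, 0.005, -1.0]]
wrist_force: [-0.5, 0.3, 0.4]
grip_width: 39.9
grasp_force: 0.0
```

```bash
python3 -c "
from h import *
go(640,73.5,111,3.56)
import cv2
im=vision.camera('side')[170:290,220:380]; im2=vision.camera('top')[150:270,240:400]
cv2.imwrite('pics/s1.png',cv2.resize(np.hstack([im,im2])[:,:,::-1],None,fx=2.5,fy=2.5,interpolation=2))"
```

```text
t 3.1 tcp [642.   79.5 180.5] yaw -2.72 q [ 0.29  0.81 -0.85  1.5   0.64  1.12  1.31] F [-0.5  0.3  0.4] T [ 0.034  0.058 -0.023] w 39.9 g 0.0
tool cm [ 0.46 -0.5   6.95] turn units 0.03
```

View pics/s1.png

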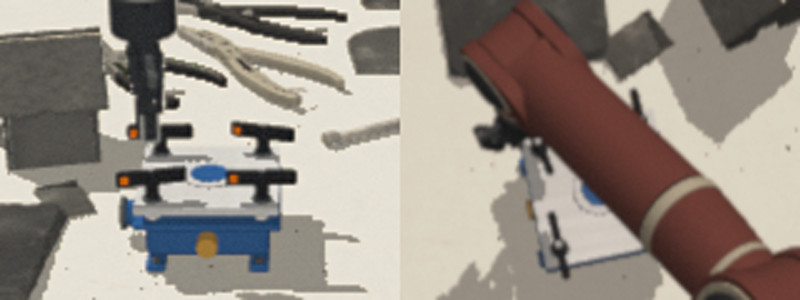

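Call:
{"name": "apply_moves", "arguments": {"steps": [0,0,0,0,4,0,0,2,0,4,0,0,4,0,4,0,0,5,0,4,0,0,6,0,4,0,0,6.9,0,4,0,0,6.9,0,4]}}

```text
time: 3.9
ee_pos: [640.0, 71.4, 110.5]
tcp_rot: [[-0.917, -0.398, -0.001], [-0.398, 0.917, -0.001], [0.002, -0.0, -1.0]]
wrist_force: [-0.3, -0.3, -0.2]
grip_width: 40.0
grasp_force: 0.0
```

```bash
python3 -c "
from h import *
go(640,73.5,111,3.56)"
```

```text
t 3.9 tcp [640.   71.4 110.5] yaw -2.732 q [ 0.28  0.88 -0.79  1.57  0.7   1.    1.26] F [-0.3 -0.3 -0.2] T [0.026 0.013 0.011] w 40.0 g 0.0
tool cm [-0.08  0.19 -0.05] turn units -0.09
```

Call:
{"name": "apply_moves", "arguments": {"steps": [0,0.15,0,0,0,0,0.15,0,0,0,0,0.15,0,0,0,0,0.15,0,0,0,0,0.15,0,0,0], "grip_force": 40}}

```text
time: 4.4
ee_pos: [639.6, 75.3, 112.3]
tcp_rot: [[-0.917, -0.4, 0.0], [-0.4, 0.917, 0.003], [-0.001, 0.002, -1.0]]
wrist_force: [-3.3, 4.1, 3.3]
grip_width: 15.6
grasp_force: 39.4
```

```bash
python3 -c "
from h import *
go(640,73.5,111,3.56)"
```

```text
t 4.4 tcp [639.6  75.3 112.3] yaw -2.73 q [ 0.28  0.87 -0.79  1.57  0.7   1.    1.25] F [-3.3  4.1  3.3] T [ 0.837  0.622 -0.025] w 15.6 g 39.4
tool cm [ 0.03 -0.18  0.13] turn units -0.07
```

```bash
python3 -c "
from h import *
im=vision.camera('side')[180:270,240:360]; st()
cv2.imwrite('pics/s2.png',cv2.resize(im[:,:,::-1],None,fx=6,fy=6,interpolation=2))"
```

```text
t 4.45 tcp [639.5  75.3 112.3] yaw -2.73 q [ 0.28  0.87 -0.79  1.57  0.7   1.    1.25] F [-2.7  3.7  4.7] T [ 0.894  0.653 -0.016] w 15.4 g 39.4
```

View pics/s2.png

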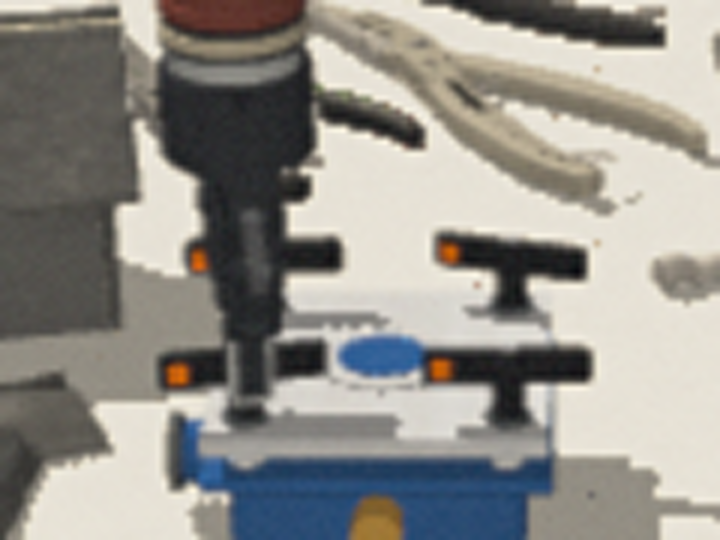

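Call:
{"name": "apply_moves", "arguments": {"steps": [0,0,0,0,3,0,0,0,0,3,0,0,-0.85,0,3,0,0,-0.85,0,0,0,0,-0.85,0,0,0,0,-0.85,0,0,0,0,-0.85,0,0,0,0,-0.85,0,0]}}

```text
time: 5.25
ee_pos: [639.4, 75.3, 121.2]
tcp_rot: [[-0.917, -0.4, 0.0], [-0.4, 0.917, 0.003], [-0.001, 0.002, -1.0]]
wrist_force: [-3.8, 1.4, 6.1]
grip_width: 15.0
grasp_force: 39.0
```

```bash
python3 -c "
from h import *
go(640,73.5,119,3.56)"
```

```text
t 5.25 tcp [639.4  75.3 121.2] yaw -2.73 q [ 0.28  0.86 -0.8   1.56  0.69  1.02  1.26] F [-3.8  1.4  6.1] T [0.578 0.783 0.014] w 15.0 g 39.0
tool cm [ 0.01 -0.19  0.22] turn units -0.07
```

Call:
{"name": "apply_moves", "arguments": {"steps": [0,0,0,1,0,0,0,0.02,2,0,0,0,0.04,3,0,0,0,0.05,4,0,0,0,0.06,5,0,0,0,0.06,5,0], "grip_force": 60}}

```text
time: 5.85
ee_pos: [639.1, 76.6, 120.7]
tcp_rot: [[-0.994, 0.112, 0.0], [0.112, 0.994, 0.004], [0.0, 0.004, -1.0]]
wrist_force: [-3.4, 4.4, 6.3]
grip_width: 13.6
grasp_force: 59.0
```

```bash
python3 -c "
from h import *
st()
im=vision.camera('side')[180:270,240:360]
cv2.imwrite('pics/s3.png',cv2.resize(im[:,:,::-1],None,fx=6,fy=6,interpolation=2))"
```

```text
t 5.85 tcp [639.1  76.6 120.7] yaw 3.029 q [ 0.22  0.82 -0.67  1.56  0.59  0.96  0.82] F [-3.4  4.4  6.3] T [ 1.002  0.789 -0.086] w 13.6 g 59.0
```

View pics/s3.png

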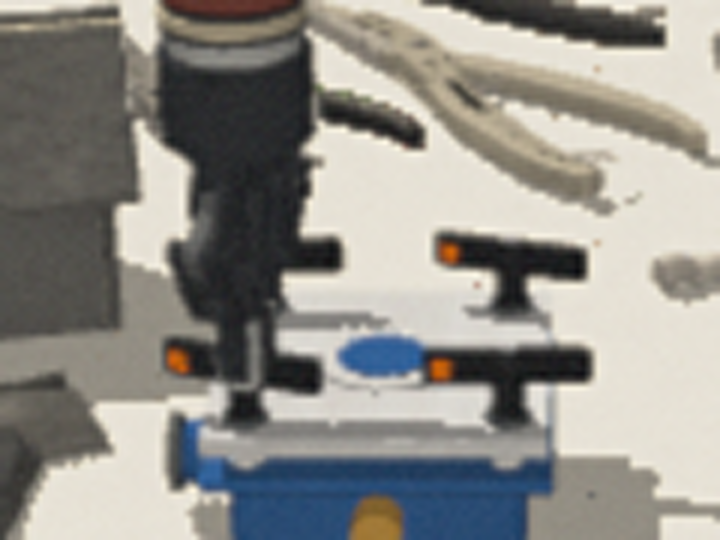

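Call:
{"name": "apply_moves", "arguments": {"steps": [0.1,0.3,0.02,1,0,0.1,0.3,0.04,2.4,0,0.1,0.3,0.05,3.8,0,0.1,0.3,0.07,5.2,0,0.1,0.3,0.09,6.6,0,0.1,0.3,0.11,8,0,0.1,0.3,0.13,9.4,0,0.1,0.3,0.13,9.4,0]}}

```text
time: 6.7
ee_pos: [640.4, 78.7, 119.4]
tcp_rot: [[-0.457, 0.889, 0.004], [0.889, 0.457, 0.002], [0.0, 0.005, -1.0]]
wrist_force: [-0.6, 3.6, 4.3]
grip_width: 13.9
grasp_force: 59.0
```

```bash
python3 -c "
from h import *
st()"
```

```text
t 6.7 tcp [640.4  78.7 119.4] yaw 2.046 q [ 0.08  0.77 -0.41  1.57  0.37  0.88  0.01] F [-0.6  3.6  4.3] T [ 0.872  0.013 -0.022] w 13.9 g 59.0
```

Call:
{"name": "apply_moves", "arguments": {"steps": [0,0.1,0.02,1.4,0,0,0.1,0.04,2.8,0,0,0.1,0.06,4.2,0,0,0.1,0.08,5.6,0,0,0.1,0.09,7,0,0,0.1,0.09,7,0]}}

```text
time: 7.3
ee_pos: [642.3, 78.9, 118.6]
tcp_rot: [[0.253, 0.967, 0.006], [0.967, -0.253, 0.002], [0.004, 0.005, -1.0]]
wrist_force: [2.6, 4.3, 5.4]
grip_width: 13.6
grasp_force: 59.1
```

```bash
python3 -c "
from h import *
st()"
```

```text
t 7.3 tcp [642.3  78.9 118.6] yaw 1.315 q [-0.03  0.75 -0.21  1.57  0.19  0.84 -0.57] F [2.6 4.3 5.4] T [ 1.01  -0.473 -0.066] w 13.6 g 59.1
```

Call:
{"name": "apply_moves", "arguments": {"steps": [0,0,0.02,1,0,0,0,0.03,2,0,0,0,0.03,2,0]}}

```text
time: 7.6
ee_pos: [642.8, 78.7, 118.4]
tcp_rot: [[0.447, 0.894, 0.007], [0.894, -0.447, 0.003], [0.005, 0.005, -1.0]]
wrist_force: [3.6, 4.1, 6.0]
grip_width: 14.0
grasp_force: 59.1
```

```bash
python3 -c "
from h import *
st()"
```

```text
t 7.6 tcp [642.8  78.7 118.4] yaw 1.107 q [-0.07  0.74 -0.15  1.57  0.14  0.83 -0.74] F [3.6 4.1 6. ] T [ 1.079 -0.696  0.122] w 14.0 g 59.1
```

Call:
{"name": "apply_moves", "arguments": {"steps": [-0.1,0,0.01,1,0,-0.2,0,0.01,1,0,-0.2,0,0.01,1,0]}}

```text
time: 7.9
ee_pos: [642.9, 78.5, 118.3]
tcp_rot: [[0.536, 0.844, 0.01], [0.844, -0.536, 0.005], [0.01, 0.005, -1.0]]
wrist_force: [4.3, 6.2, 4.4]
grip_width: 13.6
grasp_force: 58.9
```

```bash
sed -i 's/,"w",round/,"tau7",round(float(o["tau"][6]),3),"w",round/' h.py; python3 -c "
from h import *
st()"
```

```text
t 7.9 tcp [642.9  78.5 118.3] yaw 1.005 q [-0.08  0.74 -0.13  1.57  0.11  0.82 -0.82] F [4.3 6.2 4.4] T [ 1.427 -1.163  0.043] tau7 -0.071 w 13.6 g 58.9
```

Call:
{"name": "apply_moves", "arguments": {"steps": [0,0,0.01,1,0,0,0,0.01,1,0,0,0,0.01,1,0]}}

```text
time: 8.2
ee_pos: [643.2, 78.3, 118.3]
tcp_rot: [[0.621, 0.783, 0.01], [0.783, -0.621, 0.005], [0.01, 0.005, -1.0]]
wrist_force: [5.1, 6.3, 3.7]
grip_width: 13.7
grasp_force: 58.9
```

```bash
python3 -c "
from h import *
st()"
```

```text
t 8.2 tcp [643.2  78.3 118.3] yaw 0.9 q [-0.1   0.74 -0.1   1.57  0.09  0.82 -0.9 ] F [5.1 6.3 3.7] T [ 1.33  -1.16   0.123] tau7 -0.123 w 13.7 g 58.9
```

Call:
{"name": "apply_moves", "arguments": {"steps": [0.2,0,0.01,1,0,0.4,0,0.03,2,0,0.4,0,0.03,2,0]}}

```text
time: 8.5
ee_pos: [643.7, 78.1, 118.1]
tcp_rot: [[0.772, 0.635, 0.005], [0.635, -0.772, -0.001], [0.003, 0.003, -1.0]]
wrist_force: [1.2, 1.9, 7.6]
grip_width: 13.8
grasp_force: 59.4
```

```bash
python3 -c "
from h import *
st()"
```

```text
t 8.5 tcp [643.7  78.1 118.1] yaw 0.689 q [-0.13  0.74 -0.04  1.57  0.03  0.83 -1.07] F [1.2 1.9 7.6] T [ 0.54  -0.282  0.238] tau7 -0.476 w 13.8 g 59.4
```

Call:
{"name": "apply_moves", "arguments": {"steps": [0,0,0.01,1,0,0,0,0.01,1,0,0,0,0.01,1,0]}}

```text
time: 8.8
ee_pos: [643.9, 77.9, 118.0]
tcp_rot: [[0.834, 0.552, 0.005], [0.552, -0.834, -0.0], [0.004, 0.003, -1.0]]
wrist_force: [1.5, 3.0, 7.5]
grip_width: 14.2
grasp_force: 59.4
```

```bash
python3 -c "
from h import *
st()"
```

```text
t 8.8 tcp [643.9  77.9 118. ] yaw 0.585 q [-0.15  0.74 -0.01  1.57  0.01  0.83 -1.15] F [1.5 3.  7.5] T [ 0.43  -0.34   0.257] tau7 -0.279 w 14.2 g 59.4
```

Call:
{"name": "apply_moves", "arguments": {"steps": [0,0,0,0,3.5,0,0,0,0,3.5,0,0,-3,0,3.5,0,0,-5,-1,3.5,-4,1.6,-5,-2.4,3.5,-8,3.2,-5,-3.8,3.5,-12,4.9,-5,-5.2,3.5,-17.3,7,-5,-6.6,3.5]}}

```text
time: 9.6
ee_pos: [537.2, -71.0, 165.2]
tcp_rot: [[0.288, 0.958, -0.003], [0.958, -0.288, -0.001], [-0.002, -0.002, -1.0]]
wrist_force: [0.5, -1.3, -0.1]
grip_width: 35.0
grasp_force: 0.0
```

Call:
{"name": "apply_moves", "arguments": {"steps": [0,0,0,-1.4,3.5,0,0,0,-2.8,3.5,0,0,0,-4.2,3.5,0,0,0,-5.6,3.5,0,0,0,-7,3.5,0,0,0,-8.4,3.5,0,0,0,-9.8,3.5,0,0,0,-11.2,3.5]}}

```text
time: 10.4
ee_pos: [537.7, -70.7, 165.1]
tcp_rot: [[-0.77, 0.638, -0.003], [0.638, 0.77, -0.002], [0.002, -0.003, -1.0]]
wrist_force: [0.4, 0.0, -0.2]
grip_width: 34.8
grasp_force: 0.0
```

Call:
{"name": "apply_moves", "arguments": {"steps": [0,0,0,-1.4,3.5,0,0,0,-2.8,3.5,0,0,0,-4.2,3.5,0,0,0,-5.6,3.5,0,0,0,-5.7,3.5,0,0,0,-5.7,3.5]}}

```text
time: 11.0
ee_pos: [538.2, -70.2, 165.3]
tcp_rot: [[-0.994, 0.105, -0.002], [0.105, 0.994, -0.0], [0.002, -0.001, -1.0]]
wrist_force: [0.1, 0.8, 0.7]
grip_width: 35.1
grasp_force: 0.0
```

```bash
python3 -c "
from h import *
go(538.3,-76,120,3.05)"
```

```text
t 11.0 tcp [538.2 -70.2 165.3] yaw 3.036 q [ 0.54  0.64 -0.71  1.82  0.53  0.89  1.04] F [0.1 0.8 0.7] T [-0.041 -0.04  -0.05 ] tau7 0.059 w 35.1 g 0.0
tool cm [-0.08 -0.58  4.53] turn units -0.13
```

Call:
{"name": "apply_moves", "arguments": {"steps": [-0.1,-0.55,1.5,-0.1,3.5,-0.1,-0.55,3,-0.1,3.5,-0.1,-0.55,4.5,-0.1,3.5,-0.1,-0.55,4.5,-0.1,3.5,-0.1,-0.55,4.5,-0.1,0,-0.1,-0.55,4.5,-0.1,0,-0.1,-0.55,4.5,-0.1,0,-0.1,-0.55,4.5,-0.1,0]}}

```text
time: 11.8
ee_pos: [539.3, -75.5, 121.3]
tcp_rot: [[-0.996, 0.093, -0.0], [0.093, 0.996, -0.001], [0.0, -0.001, -1.0]]
wrist_force: [-0.6, -1.5, -2.0]
grip_width: 14.0
grasp_force: 58.6
```

```bash
python3 -c "
from h import *
st()"
```

```text
t 11.8 tcp [539.3 -75.5 121.3] yaw 3.048 q [ 0.52  0.7  -0.67  1.86  0.59  0.8   1.01] F [-0.6 -1.5 -2. ] T [-0.394  0.054 -0.047] tau7 0.003 w 14.0 g 58.6
```

Call:
{"name": "apply_moves", "arguments": {"steps": [0,0,0.02,1,0,0,0,0.03,2,0,0,0,0.04,3,0,0,0,0.05,4,0,0,0,0.06,5,0,0,0,0.08,6,0,0,0,0.1,7,0,0,0,0.11,8,0]}}

```text
time: 12.6
ee_pos: [538.9, -76.3, 120.2]
tcp_rot: [[-0.594, 0.805, -0.001], [0.805, 0.594, -0.002], [-0.001, -0.002, -1.0]]
wrist_force: [-1.7, -2.9, -1.4]
grip_width: 13.6
grasp_force: 58.7
```

```bash
python3 -c "
from h import *
st()"
```

```text
t 12.6 tcp [538.9 -76.3 120.2] yaw 2.206 q [ 0.38  0.65 -0.43  1.86  0.4   0.72  0.35] F [-1.7 -2.9 -1.4] T [-0.722  0.174  0.004] tau7 0.456 w 13.6 g 58.7
```

Call:
{"name": "apply_moves", "arguments": {"steps": [0,-0.1,0.01,1,0,0,-0.2,0.03,2,0,0,-0.2,0.04,3,0,0,-0.2,0.05,4,0,0,-0.2,0.06,5,0,0,-0.2,0.08,6,0,0,-0.2,0.1,7,0,0,-0.2,0.1,7,0]}}

```text
time: 13.4
ee_pos: [538.0, -76.6, 119.3]
tcp_rot: [[0.092, 0.996, 0.001], [0.996, -0.092, -0.001], [-0.001, 0.001, -1.0]]
wrist_force: [-0.4, -2.6, -1.6]
grip_width: 13.7
grasp_force: 58.8
```

```bash
python3 -c "
from h import *
st()"
```

```text
t 13.4 tcp [538.  -76.6 119.3] yaw 1.478 q [ 0.25  0.62 -0.23  1.87  0.21  0.67 -0.2 ] F [-0.4 -2.6 -1.6] T [-0.59   0.002 -0.045] tau7 -0.242 w 13.7 g 58.8
```

Call:
{"name": "apply_moves", "arguments": {"steps": [0,0,0.02,1,0,0,0,0.03,2,0,0,0,0.03,2,0]}}

```text
time: 13.7
ee_pos: [537.8, -76.5, 119.1]
tcp_rot: [[0.296, 0.955, 0.0], [0.955, -0.296, -0.001], [-0.001, 0.001, -1.0]]
wrist_force: [-0.7, -3.3, 0.6]
grip_width: 13.6
grasp_force: 59.0
```

```bash
python3 -c "
from h import *
st()"
```

```text
t 13.7 tcp [537.8 -76.5 119.1] yaw 1.271 q [ 0.21  0.62 -0.17  1.87  0.16  0.67 -0.35] F [-0.7 -3.3  0.6] T [-0.664  0.275 -0.005] tau7 -0.308 w 13.6 g 59.0
```

Call:
{"name": "apply_moves", "arguments": {"steps": [0,0,0.02,1,0,0,0,0.03,2,0,0,0,0.03,2,0]}}

```text
time: 14.0
ee_pos: [537.6, -76.4, 118.9]
tcp_rot: [[0.486, 0.874, -0.0], [0.874, -0.486, -0.001], [-0.001, 0.0, -1.0]]
wrist_force: [-3.1, -2.2, 3.6]
grip_width: 13.6
grasp_force: 59.3
```

```bash
python3 -c "
from h import *
st()"
```

```text
t 14.0 tcp [537.6 -76.4 118.9] yaw 1.063 q [ 0.17  0.61 -0.11  1.87  0.1   0.66 -0.51] F [-3.1 -2.2  3.6] T [-0.749  0.494  0.138] tau7 -0.396 w 13.6 g 59.3
```

Call:
{"name": "apply_moves", "arguments": {"steps": [0,0,0.02,1,0,0,0,0.03,2,0,0,0,0.03,2,0]}}

```text
time: 14.3
ee_pos: [537.4, -76.3, 118.7]
tcp_rot: [[0.657, 0.754, -0.001], [0.754, -0.657, -0.001], [-0.001, 0.0, -1.0]]
wrist_force: [-3.2, -4.1, 5.2]
grip_width: 13.9
grasp_force: 59.5
```

```bash
python3 -c "
from h import *
st()"
```

```text
t 14.3 tcp [537.4 -76.3 118.7] yaw 0.854 q [ 0.13  0.61 -0.05  1.87  0.05  0.66 -0.66] F [-3.2 -4.1  5.2] T [-0.692  0.62   0.208] tau7 -0.487 w 13.9 g 59.5
```

Call:
{"name": "apply_moves", "arguments": {"steps": [0,0,0.01,1,0,0,0,0.02,1.5,0,0,0,0.02,1.5,0]}}

```text
time: 14.6
ee_pos: [537.3, -76.2, 118.6]
tcp_rot: [[0.765, 0.644, -0.001], [0.644, -0.765, -0.001], [-0.001, 0.0, -1.0]]
wrist_force: [-4.2, -4.0, 6.5]
grip_width: 13.7
grasp_force: 59.6
```

```bash
python3 -c "
from h import *
st()"
```

```text
t 14.6 tcp [537.3 -76.2 118.6] yaw 0.699 q [ 0.1   0.61 -0.    1.88  0.    0.65 -0.77] F [-4.2 -4.   6.5] T [-0.654  0.71   0.423] tau7 -0.52 w 13.7 g 59.6
```

```bash
python3 -c "
from h import *
for i in range(5):
    vision.camera('side'); o=robot.get_obs(); print(np.round(o['wrist_torque'][2],3),round(o['tau'][6],3))"
```

```text
0.4 -0.429
0.427 -0.409
0.443 -0.406
0.408 -0.407
0.426 -0.408
```

Call:
{"name": "apply_moves", "arguments": {"steps": [0,0,0,0,3.5,0,0,0,0,3.5,0,0,-3,0,3.5,0,0,-5,-1.4,3.5,3,1.7,-5,-2.8,3.5,6,3.4,-5,-4.2,3.5,9,5,-5,-5.6,3.5,11.4,6.4,-5,-7,3.5]}}

```text
time: 15.65
ee_pos: [668.5, -50.4, 167.9]
tcp_rot: [[0.136, 0.991, 0.002], [0.991, -0.136, 0.003], [0.003, 0.001, -1.0]]
wrist_force: [0.6, 0.5, 0.7]
grip_width: 34.8
grasp_force: 0.0
```

Call:
{"name": "apply_moves", "arguments": {"steps": [0,0,0,-1.4,3.5,0,0,0,-2.8,3.5,0,0,0,-4.2,3.5,0,0,0,-5.6,3.5,0,0,0,-7,3.5,0,0,0,-8.4,3.5,0,0,0,-9.8,3.5,0,0,0,-11.2,3.5]}}

```text
time: 16.45
ee_pos: [666.7, -51.4, 167.8]
tcp_rot: [[-0.86, 0.51, 0.0], [0.51, 0.86, 0.002], [0.001, 0.002, -1.0]]
wrist_force: [-1.1, 0.1, 1.3]
grip_width: 34.9
grasp_force: 0.0
```

Call:
{"name": "apply_moves", "arguments": {"steps": [0,0,0,-1.4,3.5,0,0,0,-2.8,3.5,0,0,0,-4.2,3.5,0,0,0,-5.6,3.5,0,0,0,-7,3.5,0,0,0,-7.4,3.5,0,0,0,-7.4,3.5]}}

```text
time: 17.15
ee_pos: [666.6, -51.8, 167.6]
tcp_rot: [[-0.973, -0.231, 0.0], [-0.231, 0.973, 0.002], [-0.001, 0.002, -1.0]]
wrist_force: [-0.4, 0.0, -1.2]
grip_width: 34.9
grasp_force: 0.0
```

```bash
python3 -c "
from h import *
go(666,-51.4,120,3.38)"
```

```text
t 17.15 tcp [666.6 -51.8 167.6] yaw -2.908 q [ 0.42  0.81 -0.72  1.44  0.56  1.1   1.4 ] F [-0.4  0.  -1.2] T [ 0.027 -0.038 -0.018] tau7 0.148 w 34.9 g 0.0
tool cm [0.05 0.04 4.76] turn units -0.05
```

Call:
{"name": "apply_moves", "arguments": {"steps": [0.05,0,1.5,0,3.5,0.05,0,3,0,3.5,0.05,0,4.8,0,3.5,0.05,0,4.8,0,3.5,0.05,0,4.8,0,0,0.05,0,4.8,0,0,0.05,0,4.8,0,0,0.05,0,4.8,0,0]}}

```text
time: 17.95
ee_pos: [665.6, -51.5, 119.8]
tcp_rot: [[-0.973, -0.231, -0.001], [-0.231, 0.973, 0.001], [0.0, 0.001, -1.0]]
wrist_force: [0.1, 2.3, -4.4]
grip_width: 13.9
grasp_force: 58.5
```

```bash
python3 -c "
from h import *
st()"
```

```text
t 17.95 tcp [665.6 -51.5 119.8] yaw -2.909 q [ 0.41  0.86 -0.69  1.49  0.6   1.01  1.37] F [ 0.1  2.3 -4.4] T [0.467 0.03  0.021] tau7 -0.015 w 13.9 g 58.5
```

Call:
{"name": "apply_moves", "arguments": {"steps": [0,0,0.02,1,0,0,0,0.03,2,0,0,0,0.04,3,0,0,0,0.05,4,0,0,0,0.06,5,0,0,0,0.08,6,0,0,0,0.1,7,0,0,0,0.11,8,0]}}

```text
time: 18.75
ee_pos: [665.6, -51.3, 118.7]
tcp_rot: [[-0.82, 0.572, -0.001], [0.572, 0.82, 0.002], [0.001, 0.001, -1.0]]
wrist_force: [-0.7, 2.5, -4.2]
grip_width: 14.1
grasp_force: 58.6
```

```bash
python3 -c "
from h import *
st()"
```

```text
t 18.75 tcp [665.6 -51.3 118.7] yaw 2.533 q [ 0.3   0.81 -0.47  1.49  0.42  0.94  0.67] F [-0.7  2.5 -4.2] T [0.398 0.064 0.044] tau7 0.513 w 14.1 g 58.6
```

Call:
{"name": "apply_moves", "arguments": {"steps": [0,0,0.01,1,0,0,0,0.03,2,0,0,0,0.04,3,0,0,0,0.05,4,0,0,0,0.06,5,0,0,0,0.08,6,0,0,0,0.1,7,0,0,0,0.11,8,0]}}

```text
time: 19.55
ee_pos: [665.8, -51.1, 117.7]
tcp_rot: [[-0.124, 0.992, -0.0], [0.992, 0.124, 0.002], [0.002, -0.0, -1.0]]
wrist_force: [-0.4, 2.2, -4.3]
grip_width: 13.9
grasp_force: 58.6
```

```bash
python3 -c "
from h import *
st()"
```

```text
t 19.55 tcp [665.8 -51.1 117.7] yaw 1.695 q [ 0.18  0.78 -0.25  1.5   0.22  0.89 -0.01] F [-0.4  2.2 -4.3] T [ 0.408 -0.005  0.035] tau7 0.501 w 13.9 g 58.6
```

Call:
{"name": "apply_moves", "arguments": {"steps": [0,0,0.02,1,0,0,0,0.03,2,0,0,0,0.03,2,0,0,0,0.03,2,0]}}

```text
time: 19.95
ee_pos: [665.8, -51.1, 117.4]
tcp_rot: [[0.079, 0.997, -0.0], [0.997, -0.079, 0.002], [0.002, -0.0, -1.0]]
wrist_force: [0.1, 2.5, -3.6]
grip_width: 13.9
grasp_force: 58.6
```

```bash
python3 -c "
from h import *
st()"
```

```text
t 19.95 tcp [665.8 -51.1 117.4] yaw 1.492 q [ 0.15  0.78 -0.19  1.5   0.17  0.88 -0.18] F [ 0.1  2.5 -3.6] T [ 0.616  0.033 -0.044] tau7 0.029 w 13.9 g 58.6
```

Call:
{"name": "apply_moves", "arguments": {"steps": [0,0,0.02,1,0,0,0,0.03,2,0,0,0,0.03,2,0,0,0,0.03,2,0]}}

```text
time: 20.35
ee_pos: [665.9, -51.2, 117.1]
tcp_rot: [[0.284, 0.959, -0.0], [0.959, -0.284, 0.002], [0.002, -0.001, -1.0]]
wrist_force: [-0.1, 4.6, -5.1]
grip_width: 14.0
grasp_force: 58.6
```

```bash
python3 -c "
from h import *
st()"
```

```text
t 20.35 tcp [665.9 -51.2 117.1] yaw 1.283 q [ 0.12  0.78 -0.14  1.5   0.12  0.88 -0.34] F [-0.1  4.6 -5.1] T [ 0.911  0.045 -0.004] tau7 0.011 w 14.0 g 58.6
```

Nut b is at about 2.04 rad and still running free, so I'll continue.

Call:
{"name": "apply_moves", "arguments": {"steps": [0,0,0.02,1,0,0,0,0.03,2,0,0,0,0.03,2,0,0,0,0.03,2,0]}}

```text
time: 20.75
ee_pos: [666.0, -51.2, 116.9]
tcp_rot: [[0.477, 0.879, -0.0], [0.879, -0.477, 0.002], [0.002, -0.001, -1.0]]
wrist_force: [-0.8, 4.8, -3.6]
grip_width: 14.0
grasp_force: 58.7
```

```bash
python3 -c "
from h import *
st()"
```

```text
t 20.75 tcp [666.  -51.2 116.9] yaw 1.074 q [ 0.09  0.77 -0.08  1.5   0.07  0.87 -0.51] F [-0.8  4.8 -3.6] T [1.096 0.023 0.03 ] tau7 0.02 w 14.0 g 58.7
```

Call:
{"name": "apply_moves", "arguments": {"steps": [0,0,0.02,1,0,0,0,0.03,2,0,0,0,0.03,2,0,0,0,0.03,2,0]}}

```text
time: 21.15
ee_pos: [666.1, -51.2, 116.7]
tcp_rot: [[0.649, 0.761, 0.0], [0.761, -0.649, 0.002], [0.001, -0.001, -1.0]]
wrist_force: [-0.8, 5.4, -3.5]
grip_width: 14.0
grasp_force: 58.8
```

```bash
python3 -c "
from h import *
st()"
```

```text
t 21.15 tcp [666.1 -51.2 116.7] yaw 0.865 q [ 0.06  0.77 -0.02  1.5   0.02  0.87 -0.68] F [-0.8  5.4 -3.5] T [1.229 0.08  0.13 ] tau7 -0.082 w 14.0 g 58.8
```

Call:
{"name": "apply_moves", "arguments": {"steps": [0,0,0.01,1,0,0,0,0.01,1,0,0,0,0.01,1,0,0,0,0.01,1,0]}}

```text
time: 21.55
ee_pos: [666.1, -51.3, 116.7]
tcp_rot: [[0.724, 0.69, 0.0], [0.69, -0.724, 0.002], [0.001, -0.001, -1.0]]
wrist_force: [0.4, 6.3, -2.1]
grip_width: 14.2
grasp_force: 58.9
```

```bash
python3 -c "
from h import *
st()"
```

```text
t 21.55 tcp [666.1 -51.3 116.7] yaw 0.761 q [ 0.04  0.77  0.01  1.5  -0.01  0.87 -0.76] F [ 0.4  6.3 -2.1] T [1.264 0.148 0.149] tau7 -0.145 w 14.2 g 58.9
```

Call:
{"name": "apply_moves", "arguments": {"steps": [0,0,0.01,1,0,0,0,0.01,1,0,0,0,0.01,1,0,0,0,0.01,1,0]}}

```text
time: 21.95
ee_pos: [666.1, -51.3, 116.6]
tcp_rot: [[0.792, 0.611, 0.0], [0.611, -0.792, 0.002], [0.001, -0.001, -1.0]]
wrist_force: [0.0, 5.3, -2.5]
grip_width: 14.1
grasp_force: 59.0
```

```bash
python3 -c "
from h import *
st()"
```

```text
t 21.95 tcp [666.1 -51.3 116.6] yaw 0.657 q [ 0.02  0.77  0.04  1.5  -0.04  0.87 -0.84] F [ 0.   5.3 -2.5] T [1.28  0.091 0.211] tau7 -0.201 w 14.1 g 59.0
```

Call:
{"name": "apply_moves", "arguments": {"steps": [0,0,0.01,1,0,0,0,0.02,1.5,0,0,0,0.02,1.5,0,0,0,0.02,1.5,0]}}

```text
time: 22.35
ee_pos: [666.1, -51.3, 116.5]
tcp_rot: [[0.877, 0.48, 0.0], [0.48, -0.877, 0.001], [0.001, -0.001, -1.0]]
wrist_force: [0.3, 6.2, -1.7]
grip_width: 14.2
grasp_force: 59.0
```

```bash
python3 -c "
from h import *
st()"
```

```text
t 22.35 tcp [666.1 -51.3 116.5] yaw 0.501 q [ 0.    0.77  0.08  1.5  -0.08  0.87 -0.96] F [ 0.3  6.2 -1.7] T [1.239 0.13  0.297] tau7 -0.341 w 14.2 g 59.0
```

Call:
{"name": "apply_moves", "arguments": {"steps": [0,0,0,0,3.5,0,0,0,0,3.5,0,0,-3,0,3.5,0,0,-5,-1.4,3.5,-2.1,-4,-5,-2.8,3.5,-4.2,-8,-5,-4.2,3.5,-6.3,-12.2,-5,-5.6,3.5,-8.4,-16.3,-5,-7,3.5]}}

```text
time: 23.15
ee_pos: [514.5, 49.7, 167.2]
tcp_rot: [[0.332, 0.943, 0.004], [0.943, -0.332, -0.002], [-0.001, 0.004, -1.0]]
wrist_force: [0.7, 0.5, -0.6]
grip_width: 34.8
grasp_force: 0.0
```

Call:
{"name": "apply_moves", "arguments": {"steps": [0,0,0,-1.4,3.5,0,0,0,-2.8,3.5,0,0,0,-4.2,3.5,0,0,0,-5.6,3.5,0,0,0,-7,3.5,0,0,0,-8.4,3.5,0,0,0,-9.8,3.5,0,0,0,-11.2,3.5]}}

```text
time: 23.95
ee_pos: [516.2, 48.5, 166.8]
tcp_rot: [[-0.74, 0.672, 0.003], [0.672, 0.74, -0.003], [-0.004, 0.0, -1.0]]
wrist_force: [0.4, -1.2, -0.2]
grip_width: 35.0
grasp_force: 0.0
```

Call:
{"name": "apply_moves", "arguments": {"steps": [0,0,0,-1.4,3.5,0,0,0,-2.8,3.5,0,0,0,-4.2,3.5,0,0,0,-5.6,3.5,0,0,0,-7,3.5,0,0,0,-8.4,3.5,0,0,0,-9,3.5,0,0,0,-9,3.5]}}

```text
time: 24.75
ee_pos: [516.0, 48.7, 166.4]
tcp_rot: [[-0.98, -0.197, 0.002], [-0.197, 0.98, -0.002], [-0.002, -0.002, -1.0]]
wrist_force: [0.1, 0.6, 0.0]
grip_width: 35.2
grasp_force: 0.0
```

```bash
python3 -c "
from h import *
go(513.8,51.8,120,3.35)"
```

```text
t 24.75 tcp [516.   48.7 166.4] yaw -2.944 q [ 0.33  0.6  -0.72  1.89  0.53  0.85  1.11] F [0.1 0.6 0. ] T [-0.059  0.017 -0.002] tau7 0.197 w 35.2 g 0.0
tool cm [0.16 0.36 4.64] turn units -0.1
```

Call:
{"name": "apply_moves", "arguments": {"steps": [0.15,0.35,1.5,0,3.5,0.15,0.35,3,0,3.5,0.15,0.35,4.7,0,3.5,0.15,0.35,4.7,0,3.5,0.15,0.35,4.7,0,0,0.15,0.35,4.7,0,0,0.15,0.35,4.7,0,0,0.15,0.35,4.7,0,0]}}

```text
time: 25.55
ee_pos: [513.5, 52.4, 120.0]
tcp_rot: [[-0.98, -0.197, 0.002], [-0.198, 0.98, -0.003], [-0.001, -0.003, -1.0]]
wrist_force: [0.1, -5.3, 4.0]
grip_width: 14.2
grasp_force: 58.8
```

Call:
{"name": "apply_moves", "arguments": {"steps": [0,0,0.02,1,0,0,0,0.03,2,0,0,0,0.04,3,0,0,0,0.05,4,0,0,0,0.06,5,0,0,0,0.08,6,0,0,0,0.1,7,0,0,0,0.11,8,0]}}

```text
time: 26.35
ee_pos: [513.6, 52.7, 118.9]
tcp_rot: [[-0.8, 0.599, 0.002], [0.599, 0.8, -0.002], [-0.003, -0.0, -1.0]]
wrist_force: [1.2, -4.8, 2.2]
grip_width: 13.6
grasp_force: 58.7
```

```bash
python3 -c "
from h import *
st()"
```

```text
t 26.35 tcp [513.6  52.7 118.9] yaw 2.499 q [ 0.14  0.61 -0.42  1.94  0.4   0.67  0.39] F [ 1.2 -4.8  2.2] T [-1.15  -0.158 -0.002] tau7 0.478 w 13.6 g 58.7
```

Call:
{"name": "apply_moves", "arguments": {"steps": [0,0,0.01,1,0,0,0,0.03,2,0,0,0,0.04,3,0,0,0,0.05,4,0,0,0,0.06,5,0,0,0,0.08,6,0,0,0,0.1,7,0,0,0,0.1,7,0]}}

```text
time: 27.15
ee_pos: [513.8, 52.8, 118.0]
tcp_rot: [[-0.196, 0.981, 0.003], [0.981, 0.196, -0.002], [-0.002, 0.003, -1.0]]
wrist_force: [1.7, -5.5, 3.6]
grip_width: 14.2
grasp_force: 58.8
```

```bash
python3 -c "
from h import *
st()"
```

```text
t 27.15 tcp [513.8  52.8 118. ] yaw 1.768 q [-0.    0.59 -0.21  1.95  0.21  0.62 -0.15] F [ 1.7 -5.5  3.6] T [-1.167 -0.123 -0.031] tau7 -0.158 w 14.2 g 58.8
```

Call:
{"name": "apply_moves", "arguments": {"steps": [0,0,0.01,1,0,0,0,0.03,2,0,0,0,0.03,2,0,0,0,0.03,2,0]}}

```text
time: 27.55
ee_pos: [513.9, 52.8, 117.7]
tcp_rot: [[0.011, 1.0, 0.004], [1.0, -0.011, -0.002], [-0.001, 0.004, -1.0]]
wrist_force: [0.7, -6.2, 4.1]
grip_width: 13.8
grasp_force: 58.8
```

```bash
python3 -c "
from h import *
st()"
```

```text
t 27.55 tcp [513.9  52.8 117.7] yaw 1.56 q [-0.04  0.59 -0.15  1.95  0.15  0.61 -0.31] F [ 0.7 -6.2  4.1] T [-1.161 -0.167 -0.027] tau7 0.052 w 13.8 g 58.8
```

Nut d is at about 1.77 rad and still loose.

Call:
{"name": "apply_moves", "arguments": {"steps": [0,0,0.01,1,0,0,0,0.03,2,0,0,0,0.03,2,0,0,0,0.03,2,0]}}

```text
time: 27.95
ee_pos: [514.0, 52.8, 117.4]
tcp_rot: [[0.218, 0.976, 0.004], [0.976, -0.218, -0.001], [-0.001, 0.004, -1.0]]
wrist_force: [0.8, -6.0, 3.5]
grip_width: 14.0
grasp_force: 58.9
```

```bash
python3 -c "
from h import *
st()"
```

```text
t 27.95 tcp [514.   52.8 117.4] yaw 1.351 q [-0.08  0.58 -0.09  1.95  0.09  0.61 -0.46] F [ 0.8 -6.   3.5] T [-1.133 -0.161 -0.029] tau7 0.052 w 14.0 g 58.9
```

Call:
{"name": "apply_moves", "arguments": {"steps": [0,0,0.01,1,0,0,0,0.03,2,0,0,0,0.03,2,0,0,0,0.03,2,0]}}

```text
time: 28.35
ee_pos: [514.1, 52.8, 117.3]
tcp_rot: [[0.416, 0.909, 0.004], [0.909, -0.416, -0.001], [0.0, 0.004, -1.0]]
wrist_force: [0.9, -5.6, 4.2]
grip_width: 13.8
grasp_force: 58.9
```

```bash
python3 -c "
from h import *
st()"
```

```text
t 28.35 tcp [514.1  52.8 117.3] yaw 1.142 q [-0.12  0.58 -0.03  1.95  0.04  0.6  -0.61] F [ 0.9 -5.6  4.2] T [-1.208 -0.141 -0.021] tau7 0.018 w 13.8 g 58.9
```

Call:
{"name": "apply_moves", "arguments": {"steps": [0,0,0.01,1,0,0,0,0.02,1.5,0,0,0,0.02,1.5,0,0,0,0.02,1.5,0]}}

```text
time: 28.75
ee_pos: [514.1, 52.7, 117.2]
tcp_rot: [[0.552, 0.834, 0.004], [0.834, -0.552, -0.002], [0.001, 0.005, -1.0]]
wrist_force: [0.1, -3.8, 5.6]
grip_width: 14.2
grasp_force: 59.0
```

```bash
python3 -c "
from h import *
st()"
```

```text
t 28.75 tcp [514.1  52.7 117.2] yaw 0.985 q [-0.15  0.58  0.01  1.95 -0.01  0.6  -0.72] F [ 0.1 -3.8  5.6] T [-1.228 -0.105  0.124] tau7 -0.116 w 14.2 g 59.0
```

Call:
{"name": "apply_moves", "arguments": {"steps": [0,0,0.01,1,0,0,0,0.02,1.5,0,0,0,0.02,1.5,0,0,0,0.02,1.5,0]}}

```text
time: 29.15
ee_pos: [514.2, 52.7, 117.1]
tcp_rot: [[0.676, 0.737, 0.005], [0.737, -0.676, -0.002], [0.002, 0.005, -1.0]]
wrist_force: [-0.1, -5.6, 5.9]
grip_width: 14.1
grasp_force: 59.1
```

```bash
python3 -c "
from h import *
st()"
```

```text
t 29.15 tcp [514.2  52.7 117.1] yaw 0.829 q [-0.18  0.58  0.06  1.95 -0.05  0.6  -0.83] F [-0.1 -5.6  5.9] T [-1.233 -0.003  0.163] tau7 -0.213 w 14.1 g 59.1
```

Call:
{"name": "apply_moves", "arguments": {"steps": [0,0,0.01,1,0,0,0,0.01,1,0,0,0,0.01,1,0,0,0,0.01,1,0]}}

```text
time: 29.55
ee_pos: [514.2, 52.7, 117.0]
tcp_rot: [[0.749, 0.663, 0.005], [0.663, -0.749, -0.002], [0.002, 0.004, -1.0]]
wrist_force: [0.1, -5.6, 6.3]
grip_width: 14.5
grasp_force: 59.1
```

```bash
python3 -c "
from h import *
st()"
```

```text
t 29.55 tcp [514.2  52.7 117. ] yaw 0.725 q [-0.21  0.58  0.09  1.95 -0.08  0.6  -0.91] F [ 0.1 -5.6  6.3] T [-1.325e+00 -1.000e-03  2.350e-01] tau7 -0.239 w 14.5 g 59.1
```

Call:
{"name": "apply_moves", "arguments": {"steps": [0,0,0.01,1,0,0,0,0.01,1,0,0,0,0.01,1,0,0,0,0.01,1,0]}}

```text
time: 29.95
ee_pos: [514.2, 52.6, 116.9]
tcp_rot: [[0.814, 0.581, 0.005], [0.581, -0.814, -0.002], [0.003, 0.004, -1.0]]
wrist_force: [0.2, -6.5, 7.0]
grip_width: 14.3
grasp_force: 59.2
```

```bash
python3 -c "
from h import *
st()"
```

```text
t 29.95 tcp [514.2  52.6 116.9] yaw 0.62 q [-0.23  0.59  0.12  1.95 -0.11  0.6  -0.98] F [ 0.2 -6.5  7. ] T [-1.289  0.008  0.351] tau7 -0.312 w 14.3 g 59.2
```

Call:
{"name": "apply_moves", "arguments": {"steps": [0,0,0,0,3.5,0,0,0,0,3.5,0,0,-3,0,3.5,2,1,-5,0.2,3.5,6,2.8,-5,0.3,3.5,10,4.5,-5,0.3,3.5,11.7,5.5,-5,0.3,3.5,11.7,5.5,-5,0.3,3.5]}}

```text
time: 30.75
ee_pos: [641.7, 79.7, 164.6]
tcp_rot: [[0.831, 0.556, 0.001], [0.556, -0.831, 0.002], [0.002, -0.001, -1.0]]
wrist_force: [-1.0, -0.1, -0.6]
grip_width: 35.1
grasp_force: 0.0
```

```bash
python3 -c "
from h import *
vision.camera('side');vision.camera('side')
go(642,76.5,117.5,.585)"
```

```text
t 30.85 tcp [638.5  78.4 164.6] yaw 0.589 q [-0.24  0.69  0.14  1.54 -0.12  0.92 -1.04] F [0.4 0.2 1.2] T [ 0.012  0.004 -0.018] tau7 -0.0 w 34.6 g 0.0
tool cm [0.19 0.36 4.71] turn units 0.04
```

Call:
{"name": "apply_moves", "arguments": {"steps": [0.2,0.3,1.5,0,3.5,0.2,0.3,3,0,3.5,0.2,0.3,4.7,0,3.5,0.2,0.3,4.7,0,3.5,0.2,0.3,4.7,0,0,0.2,0.3,4.7,0,0,0.2,0.3,4.7,0,0,0.2,0.3,4.7,0,0]}}

```text
time: 31.65
ee_pos: [642.2, 76.6, 118.8]
tcp_rot: [[0.832, 0.555, -0.002], [0.555, -0.832, 0.001], [-0.001, -0.001, -1.0]]
wrist_force: [-2.9, 1.0, -0.1]
grip_width: 13.9
grasp_force: 58.7
```

```bash
python3 -c "
from h import *
st()"
```

```text
t 31.65 tcp [642.2  76.6 118.8] yaw 0.588 q [-0.23  0.75  0.13  1.57 -0.12  0.84 -1.03] F [-2.9  1.  -0.1] T [ 0.18   0.658 -0.042] tau7 0.007 w 13.9 g 58.7
```

Call:
{"name": "apply_moves", "arguments": {"steps": [0,0,0.01,0.5,0,0,0,0.01,1,0,0,0,0.01,1,0,0,0,0.01,1,0]}}

```text
time: 32.05
ee_pos: [642.3, 76.6, 118.8]
tcp_rot: [[0.884, 0.467, -0.002], [0.467, -0.884, 0.0], [-0.001, -0.001, -1.0]]
wrist_force: [-4.3, 1.2, 2.7]
grip_width: 14.0
grasp_force: 59.0
```

```bash
python3 -c "
from h import *
st()"
```

```text
t 32.05 tcp [642.3  76.6 118.8] yaw 0.486 q [-0.25  0.75  0.16  1.57 -0.15  0.84 -1.11] F [-4.3  1.2  2.7] T [0.168 0.976 0.464] tau7 -0.404 w 14.0 g 59.0
```

Call:
{"name": "apply_moves", "arguments": {"steps": [0,0,0,0,3.5,0,0,0,0,3.5,0,0,-3,0,3.5,-3,1.6,-5,-0.7,3.5,-7,3.7,-5,-1.4,3.5,-11,5.8,-5,-2,3.5,-15,7.9,-5,-2,3.5,-16.4,8.6,-5,-2,3.5]}}

```text
time: 32.85
ee_pos: [535.7, -83.1, 169.2]
tcp_rot: [[0.775, 0.631, 0.001], [0.631, -0.775, -0.004], [-0.002, 0.004, -1.0]]
wrist_force: [-0.1, 0.3, -0.1]
grip_width: 34.8
grasp_force: 0.0
```

```bash
python3 -c "
from h import *
for i in range(4): vision.camera('side')
go(537.9,-76.3,118.5,.699)"
```

```text
t 33.05 tcp [539.5 -75.3 168.9] yaw 0.693 q [ 0.03  0.54  0.11  1.83 -0.08  0.77 -0.7 ] F [-0.2  0.2  0.3] T [ 0.055 -0.047 -0.02 ] tau7 0.003 w 34.7 g 0.0
tool cm [-0.2  -0.03  5.04] turn units -0.06
```

Call:
{"name": "apply_moves", "arguments": {"steps": [-0.2,0,1.7,0,3.5,-0.2,0,3.4,0,3.5,-0.2,0,5,0,3.5,-0.2,0,5,0,3.5,-0.2,0,5,0,0,-0.2,0,5,0,0,-0.2,0,5,0,0,-0.2,0,5,0,0]}}

```text
time: 33.85
ee_pos: [537.6, -76.1, 119.1]
tcp_rot: [[0.769, 0.64, 0.003], [0.64, -0.769, 0.001], [0.003, 0.001, -1.0]]
wrist_force: [2.2, 3.7, -1.3]
grip_width: 13.6
grasp_force: 58.7
```

```bash
python3 -c "
from h import *
st()"
```

```text
t 33.85 tcp [537.6 -76.1 119.1] yaw 0.694 q [ 0.04  0.61  0.09  1.88 -0.09  0.65 -0.69] F [ 2.2  3.7 -1.3] T [ 0.689 -0.448  0.048] tau7 -0.042 w 13.6 g 58.7
```

Call:
{"name": "apply_moves", "arguments": {"steps": [0,0,0,0.3,0,0,0,0,0.5,0,0,0,0,0.5,0,0,0,0,0.5,0]}}

```text
time: 34.25
ee_pos: [537.5, -76.1, 119.0]
tcp_rot: [[0.801, 0.599, 0.003], [0.599, -0.801, 0.001], [0.003, 0.0, -1.0]]
wrist_force: [1.9, 4.5, 0.2]
grip_width: 13.9
grasp_force: 58.9
```

```bash
python3 -c "
from h import *
st()"
```

```text
t 34.25 tcp [537.5 -76.1 119. ] yaw 0.642 q [ 0.03  0.61  0.11  1.88 -0.11  0.65 -0.73] F [1.9 4.5 0.2] T [ 1.062 -0.562  0.324] tau7 -0.271 w 13.9 g 58.9
```

Call:
{"name": "apply_moves", "arguments": {"steps": [0,0,0,0,3.5,0,0,0,0,3.5,0,0,-3,0,3.5,2,1,-5,0.7,3.5,6,2.9,-5,1.3,3.5,10,4.8,-5,1.3,3.5,11.8,5.7,-5,1.3,3.5,11.8,5.7,-5,1.3,3.5]}}

```text
time: 35.05
ee_pos: [666.7, -52.7, 167.7]
tcp_rot: [[0.875, 0.483, 0.001], [0.483, -0.875, -0.001], [0.0, 0.001, -1.0]]
wrist_force: [-1.1, 0.1, 0.5]
grip_width: 34.6
grasp_force: 0.0
```

```bash
python3 -c "
from h import *
for i in range(4): vision.camera('side')
go(666,-51.3,117.5,.501)"
```

```text
t 35.25 tcp [663.3 -54.4 168.3] yaw 0.502 q [-0.05  0.72  0.17  1.47 -0.13  0.97 -0.91] F [-0.7 -1.  -0. ] T [0.017 0.024 0.028] tau7 -0.001 w 35.1 g 0.0
tool cm [ 0.4  -0.14  5.08] turn units 0.01
```

Call:
{"name": "apply_moves", "arguments": {"steps": [0.4,-0.15,1.7,0,3.5,0.4,-0.15,3.4,0,3.5,0.4,-0.15,5,0,3.5,0.4,-0.15,5,0,3.5,0.4,-0.15,5,0,0,0.4,-0.15,5,0,0,0.4,-0.15,5,0,0,0.4,-0.15,5,0,0]}}

```text
time: 36.05
ee_pos: [667.8, -50.2, 118.8]
tcp_rot: [[0.876, 0.483, 0.001], [0.483, -0.876, -0.001], [0.0, 0.001, -1.0]]
wrist_force: [0.6, -1.1, -2.1]
grip_width: 13.9
grasp_force: 58.6
```

Call:
{"name": "apply_moves", "arguments": {"steps": [0,0,0,0.3,0,0,0,0,0.5,0,0,0,0,0.5,0,0,0,0,0.5,0]}}

```text
time: 36.45
ee_pos: [667.9, -50.3, 118.7]
tcp_rot: [[0.9, 0.437, 0.0], [0.437, -0.9, -0.001], [-0.0, 0.001, -1.0]]
wrist_force: [-0.4, -3.5, -2.5]
grip_width: 14.2
grasp_force: 58.8
```

```bash
python3 -c "
from h import *
st()"
```

```text
t 36.45 tcp [667.9 -50.3 118.7] yaw 0.452 q [-0.05  0.78  0.17  1.5  -0.16  0.88 -0.95] F [-0.4 -3.5 -2.5] T [-0.549 -0.055  0.257] tau7 -0.277 w 14.2 g 58.8
```

Call:
{"name": "apply_moves", "arguments": {"steps": [0,0,0,0.4,0,0,0,0,0.4,0,0,0,0,0.4,0]}}

```text
time: 36.75
ee_pos: [667.9, -50.3, 118.7]
tcp_rot: [[0.917, 0.399, 0.001], [0.399, -0.917, -0.001], [0.0, 0.001, -1.0]]
wrist_force: [-0.0, -3.9, -0.9]
grip_width: 13.5
grasp_force: 58.9
```

```bash
python3 -c "
from h import *
st()"
```

```text
t 36.75 tcp [667.9 -50.3 118.7] yaw 0.411 q [-0.06  0.78  0.19  1.5  -0.17  0.88 -0.98] F [-0.  -3.9 -0.9] T [-0.766 -0.011  0.436] tau7 -0.449 w 13.5 g 58.9
```

Call:
{"name": "apply_moves", "arguments": {"steps": [0,0,0,0,3.5,0,0,0,0,3.5,0,0,-3,0,3.5,-2,-3.1,-5,-0.7,3.5,-4.5,-7,-5,-1.4,3.5,-7,-11,-5,-2,3.5,-10,-15.6,-5,-2,3.5,-10,-15.6,-5,-2,3.5]}}

```text
time: 37.55
ee_pos: [507.0, 59.8, 168.2]
tcp_rot: [[0.81, 0.587, -0.008], [0.587, -0.81, 0.005], [-0.004, -0.009, -1.0]]
wrist_force: [0.8, 0.1, 0.3]
grip_width: 35.0
grasp_force: 0.0
```

```bash
python3 -c "
from h import *
for i in range(4): vision.camera('side')
go(514.2,52.7,117.5,.62)"
```

```text
t 37.75 tcp [515.3  53.8 169.1] yaw 0.619 q [-0.25  0.51  0.15  1.9  -0.11  0.73 -0.99] F [ 0.9 -0.  -0.2] T [-0.012 -0.021 -0.046] tau7 -0.002 w 35.3 g 0.0
tool cm [-0.16  0.02  5.16] turn units -0.01
```

Call:
{"name": "apply_moves", "arguments": {"steps": [-0.15,0,1.7,0,3.5,-0.15,0,3.4,0,3.5,-0.15,0,5,0,3.5,-0.15,0,5,0,3.5,-0.15,0,5,0,0,-0.15,0,5,0,0,-0.15,0,5,0,0,-0.15,0,5,0,0]}}

```text
time: 38.55
ee_pos: [513.8, 52.3, 119.1]
tcp_rot: [[0.815, 0.58, 0.003], [0.58, -0.815, -0.0], [0.002, 0.002, -1.0]]
wrist_force: [1.5, -0.9, -2.1]
grip_width: 13.7
grasp_force: 58.7
```

Call:
{"name": "apply_moves", "arguments": {"steps": [0,0,0,0.3,0,0,0,0,0.4,0,0,0,0,0.4,0,0,0,0,0.4,0]}}

```text
time: 38.95
ee_pos: [513.8, 52.3, 119.0]
tcp_rot: [[0.838, 0.546, 0.003], [0.546, -0.838, -0.001], [0.002, 0.002, -1.0]]
wrist_force: [3.0, -3.6, 1.2]
grip_width: 13.6
grasp_force: 59.0
```

```bash
python3 -c "
from h import *
st()"
```

```text
t 38.95 tcp [513.8  52.3 119. ] yaw 0.577 q [-0.24  0.58  0.14  1.95 -0.13  0.61 -1.  ] F [ 3.  -3.6  1.2] T [-0.709 -0.72   0.234] tau7 -0.226 w 13.6 g 59.0
```

Call:
{"name": "apply_moves", "arguments": {"steps": [0,0,0,0.2,0,0,0,0,0.2,0,0,0,0,0.2,3.5,0,0,0,0.2,3.5,0,0,-3,0.2,3.5,0,0,-7,0.2,3.5,0,0,-10,0.2,3.5,0,0,-10,0.2,3.5]}}

```text
time: 39.75
ee_pos: [513.7, 54.1, 221.9]
tcp_rot: [[0.849, 0.529, 0.006], [0.528, -0.849, 0.003], [0.006, 0.001, -1.0]]
wrist_force: [-0.2, -0.0, -0.0]
grip_width: 34.6
grasp_force: 0.0
```

```bash
python3 -c "
from h import *
for i in range(4): im=vision.camera('side')
st()
im=im[180:270,240:360]
cv2.imwrite('pics/s9.png',cv2.resize(im[:,:,::-1],None,fx=6,fy=6,interpolation=2))"
```

```text
t 39.95 tcp [510.9  53.4 216.9] yaw 0.557 q [-0.27  0.44  0.18  1.85 -0.1   0.86 -1.05] F [-0.7  0.7  0.1] T [0.025 0.069 0.017] tau7 -0.001 w 34.7 g 0.0
```

View pics/s9.png

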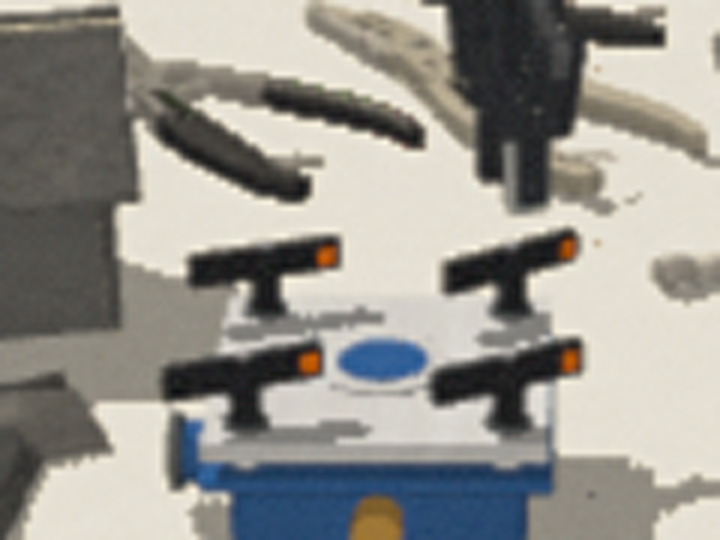

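The picture shows all four orange marks turned about half a turn (now on the right of each bar), the cover level, and the gripper clear. I'm handing the job in.

```bash
python3 -c "
from cell import robot
print(robot.sign_off())"
```

```text
the job is handed in; nothing more can be done
None
```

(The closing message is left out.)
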